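# Test a push-button door lock and put its key away

### The arm

A 7-joint arm with a two-finger parallel gripper is mounted at the origin on the work surface. World frame = base frame: x ahead of the robot, y to its left, z up, the work surface at z = 0. Lengths are in m, angles in rad, forces in N, time in s.
With the tool pointing down it reaches from about 0.4 to 0.875 m from the base axis. Payload 6.5 kg.
Tool frame: the origin (TCP) lies midway between the tips of the shut fingers; the grasp point (between the pads) lies 19 mm behind it; z points along the fingers, x is the direction in which the jaws open and shut, and the axes are right-handed (so a half turn about z gives the same grasp; the last joint's range is limited). The gripper opens to 85 mm and grips with 20 to 120 N. Pads are 22 mm wide; open, the fingers measure 114 mm over their backs; the gripper's body (76 mm by 85 mm) begins 54 mm behind the grasp point. The pads swing forward as they close: fully open they stand 13 mm farther back than shut.
Start: joints at [1.153, 0.536, -0.004, 1.538, 0.003, 1.067, -0.071], TCP at [0.224, -0.61, 0.193] pointing down, gripper open.
Joint ranges: [-2.7, 2.7], [-0.37, 2.16], [-1.27, 1.26], [0.24, 2.4], [-1.31, 4.45], [0.19, 1.91], [-2.76, 2.76]. Speed limits (rad/s): [2.39, 2.39, 3.14, 3.14, 3.14, 3.14, 3.14].

### API

Orientations are given as [roll, pitch, yaw] about the fixed x, y, z axes, in that order (R = Rz(yaw) Ry(pitch) Rx(roll)).
In Python, from rig import arm gives the robot as it stands. Calls block until the motion is done:
- arm.move_pose(position, orientation): joint-space move of the TCP to a pose.
- arm.move_straight(position, orientation=None, feed=0.15, threshold=None): straight line of the TCP; orientation=None keeps the orientation; feed is the mean speed in m/s. With threshold (N) it stops when the force on the tool has changed by that much, and returns True; else False.
- arm.move_joints(angles): joint-space move.
- arm.gripper_open() and arm.grab(strength=None): open the fingers fully, or close them until they stop; strength is the grip in N (None keeps the last).
- arm.sleep(seconds).
- arm.ik(position, orientation): joint angles nearest the present ones, or None.
- arm.read_state(): the state.
- arm.capture(name): name is "scene" or "top" or "wrist"; returns (picture, depth): 400x640x3 uint8, red, green, blue; 400x640 float32, m along the optical axis (not along the pixel's ray), 0 where there is no reading.
- arm.camera_info(name): a dict with "vertical_fov" (degrees; the focal length in pixels is half the picture's height over the tangent of half this angle, whatever the lens; pixels are square), "cx", "cy" (the principal point, pixels), "R" (3x3) and "t" (3): a world point X has camera coordinates R X + t. Camera axes: x right, y down, z forward; pixel columns grow to the right and rows downward; lengths in m; the calibration is good to about 2 mm. A picture is of the moment at which its call begins: read the wrist's pose just before it. camera_info takes no time and is no camera call; for the wrist camera it gives the pose at the moment of the call.
A pose or a line that the arm cannot do raises arm.MotionError and nothing moves.
- arm.job_done(): hands the job in, once; it reports no verdict.
Trained networks look in the newest picture that a camera, given by its name, has taken for a name from the list of things; names that differ only in an ending like _2 or _b are one class to them, and where a whole thing is asked for, a point or a joint stands for the part that bears it (a point fixed in the world has none). Each returns a list of dicts, best first, with "conf" (0 to 1); they miss things now and then, are a little off and sometimes report something else, mostly with a low value. They report only what shows in the picture. A call takes as long as a camera call.
- arm.recognise(label, camera): "position" ([x, y, z] in m, in world coordinates, good to about 4 mm: the middle of the surface that is visible of it).
- arm.cut_out(label, camera): "mask" (400x640 bool, what is visible of it).
The state is a dict: "time": time; "joint_positions": joint angles; "joint_vel": joint speeds; "joint_efforts": joint torques, N m; "tool_pos": TCP position; "tcp_rot": TCP orientation; "force": force on the tool from outside, world axes, zero at the start; "torque": the same for the moment, N m; "grip_width": opening from 0.0 (shut) to 1.0 (fully open).
Only numpy, scipy, OpenCV 4.12 (cv2) and the standard library are available. Lean on these libraries where they do the work, as an engineer would, in place of code of your own. Each camera call takes 0.05 s, during which the arm holds its last target.

### The job

Test the push-button lock on the door sample: of its five buttons, counted from the end farthest from the handle, press the second, then the fourth, then the first right down, one at a time and no others; then swing the door handle fully round towards the key, so that the latch draws back, and let it spring back. Then pull the key out of its cylinder and hang it by the window of its paddle on the bar of the blue post, beside the key that already hangs there, which must stay on; leave the other things on the bench where they are.

Things in the scene. Friction and masses are not known exactly. Their poses are not given: they have to be found in the camera images.
- lock: Wooden door sample, 130 x 400 x 40 mm, fixed flat in a blue bench stand; push-button lock on its upper face (z = 90 mm). Origin on the bench under its centre; z up, y along the sample from handle to buttons, x to the latch edge (away from the robot at yaw 0). Aluminium lock housing: x +-36, y -95 to +167, top z = 115 mm. Five equal round steel buttons in a row along x = 0.
- button1 (a joint): First button from the end farthest from the handle: 18 mm across, centre at x = 0, y = 130 mm of the lock, top at z = 126 mm. 0 up, 0.006 m right down; pressed straight down, springs back; 1.5 N to start, 4.5 N right down.
- button2 (a joint): Second button from the end farthest from the handle: 18 mm across, centre at x = 0, y = 98 mm of the lock, top at z = 126 mm. 0 up, 0.006 m right down; pressed straight down, springs back; 1.5 N to start, 4.5 N right down.
- button3 (a joint): Third button from the end farthest from the handle: 18 mm across, centre at x = 0, y = 66 mm of the lock, top at z = 126 mm. 0 up, 0.006 m right down; pressed straight down, springs back; 1.5 N to start, 4.5 N right down.
- button4 (a joint): Fourth button from the end farthest from the handle: 18 mm across, centre at x = 0, y = 34 mm of the lock, top at z = 126 mm. 0 up, 0.006 m right down; pressed straight down, springs back; 1.5 N to start, 4.5 N right down.
- button5 (a joint): Fifth button from the end farthest from the handle: 18 mm across, centre at x = 0, y = 2 mm of the lock, top at z = 126 mm. 0 up, 0.006 m right down; pressed straight down, springs back; 1.5 N to start, 4.5 N right down.
- handle (a joint): Door handle, turning level about an upright spindle at x = 0, y = -50 mm of the lock: 0 at rest (pointing along the lock's -x), grows as its free end swings to the lock's -y (towards the key; anticlockwise from above), stop at 0.8 rad. Springs back: about 0.16 N m at rest, 0.5 N m at the stop.
- handle_end (a point): Point on the steel handle bar, 95 mm out from the spindle, at mid-height (152 mm above the bench). The bar is 20 mm wide, 13 mm high and ends 22 mm beyond this point; here it overhangs the edge of the door sample, with free space beneath and beside it. x points from here back to the spindle.
- key_window (a point): Aluminium paddle, 50 mm wide (its y), 6 mm thick (its x), 92 mm tall, brass key riveted to its foot. It has a window 34 mm wide, 40 mm high; this point is the window's centre. Top of the paddle 32 mm above this point, window from 20 mm below to 20 mm above it, tip of the key blade 102 mm below it. z up along the key, x through the window. 60 to 120 g.
- keyway (a point): Mouth of the keyway, 98 mm above the bench, at x = 0, y = -142 mm of the lock, where the key of point key_window stands upright at first, its paddle in the lock's y-z plane, top 202 mm above the bench, window centre 72 mm above this point. The blade reaches 30 mm down, with about 2 mm of play each way, and pulls straight up freely.
- first_key_window (a point): Window centre of the first key, which already hangs on the bar near the post; same make and axes as the other key.
- bar (a point): Middle of the key bar on the fixed blue post (50 x 40 mm, 270 mm tall): level round steel bar, 8 mm thick, axis 250 mm above the bench; this point is on the axis. x runs along the bar to the post (face 75 mm away), z up. 50 mm out on the -x side it bends up at 45 degrees; tip 67 mm out, 18 mm up. A hanging key's window centre is 16 mm below the axis.
- screwdriver: Bystander: screwdriver 210 mm long lying on the bench, to be left alone. Origin at its underside.
- tray: Bystander: open steel tray 100 x 150 x 35 mm with lock cylinders, to be left alone. Origin under its centre.
- lock_case: Bystander: steel mortise lock case 165 x 85 x 19 mm with a 235 mm face strip, lying flat, to be left alone. Origin under its centre.

How it is judged:
By the outcome, as a careful person would: the job done as asked, in the order asked, and still so for the second after the job is handed in, with the robot touching nothing.
It also fails if it takes over 72 s, if anything falls off the work surface, if the arm or the gripper's body presses on something with over 40 N, if the wrist force passes 120 N, or if a joint passes its speed limit or range.

## Working session

There is one attempt and no reset: what is moved stays moved. The work goes in short steps, each a Python script; the robot and the scene stay as the last script left them, time stands still between calls to the robot, and variables do not carry over. Pictures are saved under pics/ and viewed, and the job is handed in when it is done.

```bash
ls; mkdir -p pics; python3 - <<'E'
from rig import arm
import cv2,numpy as np
for n in("scene","top","wrist"):
    p,d=arm.capture(n); cv2.imwrite(f"pics/{n}0.png",p[:,:,::-1]); np.save(f"pics/{n}0.npy",d)
    i=arm.camera_info(n); print(n,i["vertical_fov"],i["cx"],i["cy"],np.round(i["R"],3).tolist(),np.round(i["t"],3).tolist())
s=arm.read_state();print(s["time"],s["tool_pos"],s["tcp_rot"],s["force"])
for c in("scene","top"):
  for l in("lock","button1","handle","handle_end","key_window","keyway","first_key_window","bar"):
    try: print(c,l,[(np.round(q["position"],3).tolist(),round(q["conf"],2)) for q in arm.recognise(l,c)])
    except Exception as e: print(c,l,e)
print(arm.read_state()["time"])
E
```

```text
pics
scene 44.082283960688926 317.67996946138095 196.74947311927184 [[0.61, 0.793, 0.007], [0.483, -0.365, -0.796], [-0.628, 0.489, -0.605]] [-0.371, -0.06, 1.821]
top 56.40261020824368 322.79588443825486 195.85393440094836 [[-0.021, -1.0, -0.005], [-0.983, 0.022, -0.183], [0.183, 0.001, -0.983]] [0.105, 0.498, 1.062]
wrist 58.62315706884044 320.01238793597713 198.20838780652102 [[0.345, -0.939, -0.002], [-0.89, -0.328, 0.317], [-0.298, -0.108, -0.948]] [-0.65, -0.041, 0.382]
0.15 [ 0.22378774 -0.60969839  0.19270491] [ 3.14146449e+00  1.35216102e-03 -1.21890653e+00] [-0.47301015  0.19103738 -0.10166211]
scene lock [([0.59, 0.057, 0.092], 0.95)]
scene button1 [([0.544, 0.497, 0.016], 0.26)]
scene handle [([0.529, 0.039, 0.157], 0.68)]
scene handle_end [([0.528, 0.036, 0.153], 0.59)]
scene key_window [([0.577, -0.046, 0.144], 0.62), ([0.543, 0.5, 0.013], 0.54)]
scene keyway [([0.589, 0.058, 0.092], 0.74)]
scene first_key_window [([0.607, -0.284, 0.216], 0.68)]
scene bar [([0.614, -0.339, 0.012], 0.83)]
top lock [([0.53, 0.1, 0.092], 0.96)]
top button1 [([0.58, -0.314, 0.007], 0.41)]
top handle [([0.505, 0.039, 0.153], 0.85)]
top handle_end [([0.509, 0.037, 0.158], 0.83)]
top key_window [([0.574, -0.042, 0.153], 0.56)]
top keyway [([0.533, 0.098, 0.092], 0.78)]
top first_key_window [([0.59, -0.269, 0.263], 0.59)]
top bar [([0.58, -0.315, 0.004], 0.98)]
0.95
```

View pics/scene0.png

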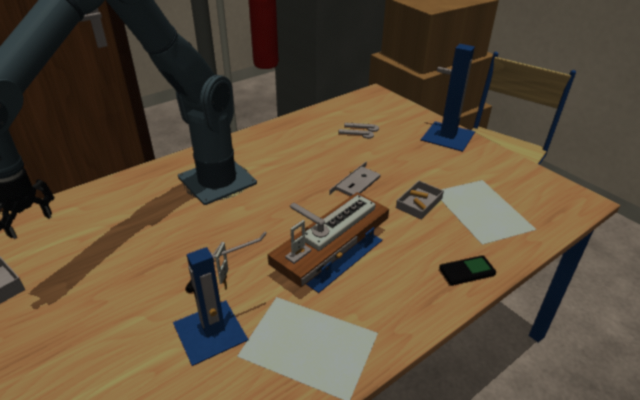

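View pics/top0.png

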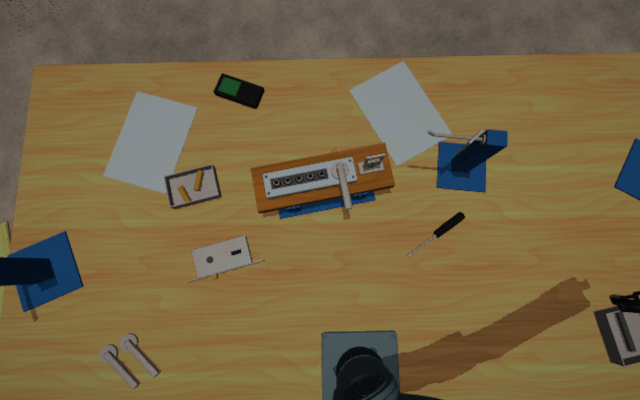

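The scene view shows the lock near (350,230), with the standing key at (298,235). The post carrying the first key is at (205,290), and its bar tip is at (264,237). In the top view the lock spans columns 252–395, the button row runs from (276,183) to (323,174), the handle end is at (347,203), the key at (373,161), and the bar runs from (430,132) to (490,140). I'll zoom in to measure.

```bash
cat > h.py <<'E'
import numpy as np,cv2
def K(i,H=400): return H/2/np.tan(np.radians(i["vertical_fov"])/2)
def onplane(i,u,v,z):
    R=np.array(i["R"]);t=np.array(i["t"]);f=K(i)
    C=-R.T@t; r=R.T@np.array([(u-i["cx"])/f,(v-i["cy"])/f,1]); return C+r*(z-C[2])/r[2]
def proj(i,X):
    R=np.array(i["R"]);t=np.array(i["t"]);f=K(i);c=R@np.array(X)+t
    return np.array([f*c[0]/c[2]+i["cx"],f*c[1]/c[2]+i["cy"]])
def cloud(i,d):
    R=np.array(i["R"]);t=np.array(i["t"]);f=K(i);v,u=np.mgrid[:400,:640]
    c=np.stack([(u-i["cx"])/f*d,(v-i["cy"])/f*d,d],-1); return (c-t)@R
def zoom(p,x0,y0,x1,y1,s,out,g=1.6):
    c=cv2.resize(p[y0:y1,x0:x1,::-1],None,fx=s,fy=s,interpolation=cv2.INTER_CUBIC)
    c=np.clip(c.astype(float)*g,0,255).astype(np.uint8); cv2.imwrite(out,c)
E
python3 - <<'E'
from h import *
from rig import arm
p=cv2.imread("pics/top0.png")[:,:,::-1]
zoom(p,245,120,515,225,2.9,"pics/t1.png")
p=cv2.imread("pics/scene0.png")[:,:,::-1]
zoom(p,170,180,400,350,3.4,"pics/s1.png")
i=arm.camera_info("top");W=cloud(i,np.load("pics/top0.npy"))
z=W[...,2];
def st(m,n):
    q=W[m];print(n,m.sum(),q.mean(0).round(4) if m.sum() else "")
# post top
reg=(W[...,0]>.3)&(W[...,0]<.8)
m=reg&(abs(z-.27)<.006)&(W[...,1]<-.2)&(W[...,1]>-.5);st(m,"posttop"); print(cv2.minAreaRect(W[m][:,:2].astype(np.float32)*1000))
m=reg&(abs(z-.115)<.005)&(abs(W[...,1])<.3);st(m,"housing");print(cv2.minAreaRect(W[m][:,:2].astype(np.float32)*1000))
m=reg&(abs(z-.09)<.004)&(abs(W[...,1]-.1)<.3);st(m,"wood");print(cv2.minAreaRect(W[m][:,:2].astype(np.float32)*1000))
m=reg&(abs(z-.158)<.006)&(abs(W[...,1]-.1)<.3);st(m,"handle");print(cv2.minAreaRect(W[m][:,:2].astype(np.float32)*1000))
m=reg&(z>.17)&(abs(W[...,1]-.0)<.15);st(m,"key");print(W[m].round(3)[::5])
m=reg&(z>.22)&(z<.262)&(W[...,1]<-.18)&(W[...,1]>-.4);st(m,"bar")
print(W[m].round(3)[::8])
E
```

```text
posttop 375 [ 0.595  -0.324   0.2689]
((597.2144775390625, -309.4068298339844), (90.30127716064453, 40.19883346557617), 81.88075256347656)
housing 1930 [0.5424 0.1405 0.1149]
((550.6467895507812, 97.4207992553711), (72.53189086914062, 330.6471862792969), 9.939128875732422)
wood 3159 [0.5488 0.0885 0.0898]
((551.4417724609375, 96.18635559082031), (131.45095825195312, 400.0147399902344), 9.907332420349121)
handle 351 [0.5093 0.0352 0.1575]
((512.3150024414062, -11.116073608398438), (126.40269470214844, 126.60982513427734), 5.161518096923828)
key 78 [ 0.5743 -0.0425  0.1957]
[[ 0.581 -0.062  0.204]
 [ 0.579 -0.052  0.2  ]
 [ 0.578 -0.064  0.203]
 [ 0.576 -0.041  0.203]
 [ 0.576 -0.054  0.202]
 [ 0.576 -0.067  0.2  ]
 [ 0.574 -0.031  0.2  ]
 [ 0.574 -0.044  0.2  ]
 [ 0.575 -0.057  0.196]
 [ 0.571 -0.022  0.204]
 [ 0.571 -0.035  0.203]
 [ 0.578 -0.06   0.176]
 [ 0.569 -0.022  0.201]
 [ 0.576 -0.061  0.173]
 [ 0.569 -0.024  0.19 ]
 [ 0.569 -0.02   0.172]]
bar 372 [ 0.5926 -0.2825  0.2471]
[[ 0.617 -0.308  0.26 ]
 [ 0.615 -0.19   0.251]
 [ 0.611 -0.181  0.255]
 [ 0.611 -0.201  0.255]
 [ 0.6
[... 326 characters left out ...]
56]
 [ 0.601 -0.3    0.253]
 [ 0.601 -0.257  0.25 ]
 [ 0.599 -0.275  0.254]
 [ 0.599 -0.302  0.253]
 [ 0.596 -0.291  0.255]
 [ 0.596 -0.3    0.246]
 [ 0.591 -0.301  0.254]
 [ 0.588 -0.303  0.254]
 [ 0.587 -0.3    0.249]
 [ 0.583 -0.265  0.255]
 [ 0.587 -0.263  0.236]
 [ 0.583 -0.304  0.245]
 [ 0.586 -0.261  0.233]
 [ 0.581 -0.304  0.245]
 [ 0.575 -0.319  0.26 ]
 [ 0.574 -0.34   0.261]
 [ 0.578 -0.304  0.245]
 [ 0.576 -0.321  0.249]
 [ 0.574 -0.339  0.254]
 [ 0.583 -0.304  0.221]
 [ 0.577 -0.316  0.239]
 [ 0.575 -0.333  0.244]
 [ 0.572 -0.349  0.252]
 [ 0.576 -0.318  0.233]
 [ 0.574 -0.336  0.239]
 [ 0.577 -0.308  0.222]
 [ 0.575 -0.325  0.228]
 [ 0.573 -0.343  0.234]
 [ 0.573 -0.344  0.226]]
```

View pics/t1.png

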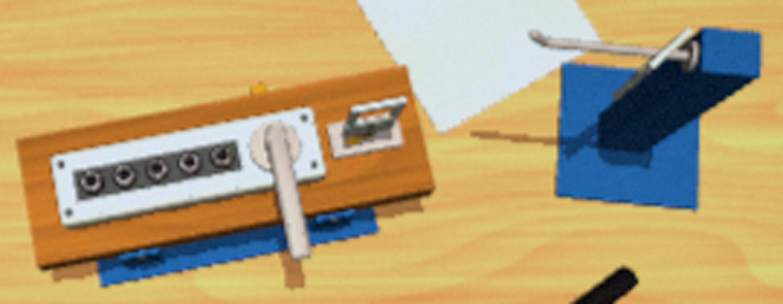

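View pics/s1.png

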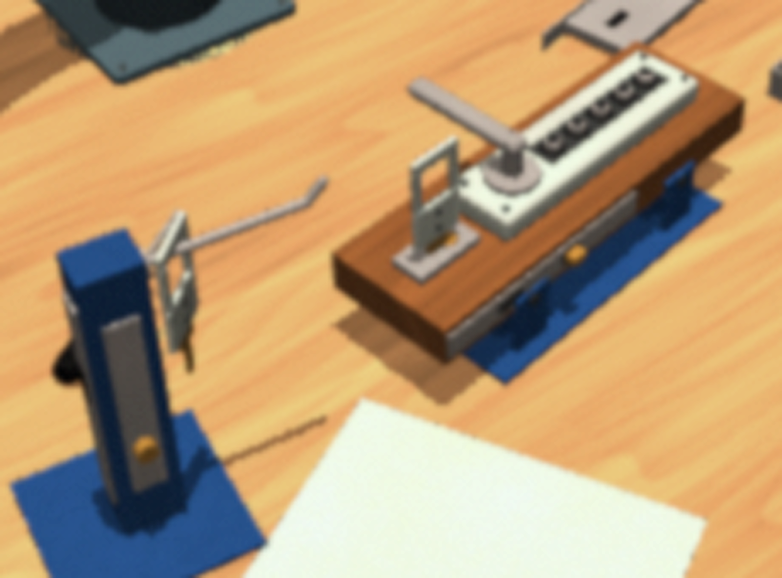

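The wood rectangle fits 131 x 400 mm at yaw 9.9°, which matches the sizes given, and the depth places the key where the lock pose predicts. Next I'll fit the bar and check everything by overlay.

```bash
cat >> h.py <<'E'
LC=np.array([.5514,.0962]);LY=np.radians(9.92)
def L(x,y,z):
    c,s=np.cos(LY),np.sin(LY);return np.array([LC[0]+c*x-s*y,LC[1]+s*x+c*y,z])
E
cat > ov.py <<'E'
from h import *
from rig import arm
i=arm.camera_info("top");W=cloud(i,np.load("pics/top0.npy"));z=W[...,2]
m=(abs(z-.253)<.005)&(W[...,1]<-.19)&(W[...,1]>-.255)&(W[...,0]>.58)&(W[...,0]<.63)
q=W[m][:,:2];vx,vy,x0,y0=cv2.fitLine(q.astype(np.float32),cv2.DIST_L2,0,1e-4,1e-4).ravel();print(m.sum(),vx,vy,x0,y0,W[m][:,2].mean())
d=np.array([vx,vy]); d*= -np.sign(vy) # to post
m=(abs(z-.27)<.005)&(W[...,1]<-.2)&(W[...,1]>-.5)&(W[...,0]>.5)&(W[...,0]<.7)
n=np.array([-d[1],d[0]]);q=W[m][:,:2]-[x0,y0];
a=q@d;b=q@n;print("post along",np.percentile(a,[0,1,5,50,95,99,100]).round(4),"across",np.percentile(b,[0,1,5,50,95,99,100]).round(4))
m=(z>.24)&(W[...,1]<-.1)&(W[...,1]>-.25)&(W[...,0]>.58)&(W[...,0]<.65)
a=(W[m][:,:2]-[x0,y0])@d;k=a.argmin();print("tip",a.min(),W[m][k], "maxz",W[m][:,2].max())
print("d",d)
m=(z>.255)&(z<.28)&(W[...,1]<-.255)&(W[...,1]>-.302)&(W[...,0]>.57)
print(W[m].round(4)[::3])
face=None
E
python3 ov.py
```

```text
84 0.1259468 0.992037 0.6074587 -0.22243837 0.2522754156734328
post along [0.0435 0.049  0.0653 0.1047 0.1292 0.1319 0.1325] across [-0.0196 -0.0192 -0.0177  0.0006  0.0186  0.0202  0.0209]
tip -0.058425642993537905 [ 0.61599369 -0.16462733  0.26378886] maxz 0.2698404213106565
d [-0.1259468 -0.992037 ]
[[ 0.618  -0.2971  0.2639]
 [ 0.614  -0.2951  0.2678]
 [ 0.6124 -0.2911  0.2654]
 [ 0.6121 -0.2982  0.2658]
 [ 0.6092 -0.2925  0.2671]
 [ 0.6067 -0.2873  0.2673]
 [ 0.6046 -0.2826  0.2664]
 [ 0.6052 -0.2909  0.2641]
 [ 0.6012 -0.2839  0.2685]
 [ 0.6035 -0.272   0.2557]
 [ 0.6001 -0.2829  0.2645]
 [ 0.6009 -0.2691  0.256 ]
 [ 0.5975 -0.2801  0.2648]
 [ 0.5988 -0.3019  0.2598]
 [ 0.5943 -0.2765  0.2671]
 [ 0.5979 -0.2886  0.2559]
 [ 0.5934 -0.2707  0.2628]
 [ 0.5953 -0.3009  0.2552]
 [ 0.5905 -0.2701  0.2637]
 [ 0.5873 -0.2666  0.2658]
 [ 0.5878 -0.2626  0.2571]
 [ 0.5847 -0.2662  0.2661]
 [ 0.5835 -0.2652  0.2621]]
```

```bash
python3 - <<'E'
from h import *
from rig import arm
for n,b in(("top",(245,120,515,225,2.9)),("scene",(170,180,400,350,3.4))):
    p=cv2.imread(f"pics/{n}0.png")[:,:,::-1];i=arm.camera_info(n);f=f"pics/o_{n}.png";x0,y0,_,_,s=b;zoom(p,*b,f)
    c=cv2.imread(f)
    P=[L(0,y,.126) for y in(.130,.098,.066,.034,.002)]+[L(-.095,-.05,.1585),L(0,-.05,.1585),L(-.117,-.05,.1585)]+[L(0,-.142+a,z) for a in(-.025,.025) for z in(.202,.11)]+[L(a,c_,.09) for a in(-.065,.065) for c_ in(-.2,.2)]
    d=np.array([-.126,-.992]);M=np.array([.6066,-.2294])
    P+=[np.r_[M+d*a,h] for a,h in((.075,.25),(0,.25),(-.05,.25),(-.067,.268))]
    for X in P:
        u=(proj(i,X)-[x0,y0]+.5)*s-.5;cv2.drawMarker(c,tuple(int(v) for v in u.round()),(255,0,255),cv2.MARKER_CROSS,9,1)
    cv2.imwrite(f,c)
E
```

```text
(no output)
```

View pics/o_top.png

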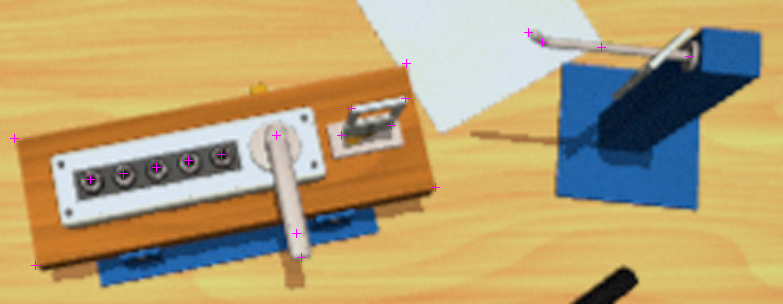

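View pics/o_scene.png

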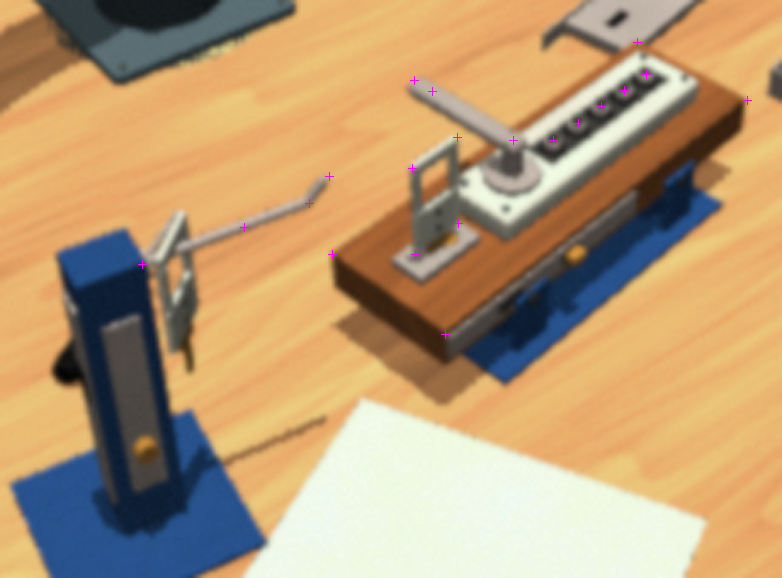

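In the top view the markers sit on all five buttons (zoomed (91,180) to (222,155)), the handle end, the key and the bar, within about 2 px. The scene view agrees. Now the buttons.

```bash
python3 - <<'E'
from h import *
from rig import arm
O=[np.pi,0,LY]
P=lambda y,z:L(0,y,z)
arm.grab(40)
arm.move_pose([.3,-.5,.42],[np.pi,0,-1.0])
arm.move_pose(P(.05,.38),O)
st=lambda t:print(t,[np.round(arm.read_state()[k],4).tolist() for k in("time","tool_pos","force")])
st("above")
arm.move_pose(P(.098,.15),O)
for n,y in((2,.098),(4,.034),(1,.130)):
    arm.move_straight(P(y,.135),feed=.15); st(n)
    h=arm.move_straight(P(y,.1175),feed=.03,threshold=10); st(h)
    arm.sleep(.2); st("hold")
    arm.move_straight(P(y,.14),feed=.08)
arm.move_straight(P(.1,.2))
st("end")
E
```

```text
above [5.1917, [0.5433, 0.1441, 0.3799], [0.6616, 0.6774, 0.1586]]
2 [6.375, [0.5351, 0.1922, 0.1357], [0.2898, -0.5393, -0.0944]]
False [7.1083, [0.5345, 0.1928, 0.1175], [-1.23, 0.3996, -0.2465]]
hold [7.3083, [0.5347, 0.1928, 0.1177], [0.2847, 0.2235, -0.1118]]
4 [8.3167, [0.5453, 0.1306, 0.135], [0.2597, 0.6002, -0.1545]]
False [9.05, [0.5456, 0.1298, 0.1175], [0.6473, 0.3153, -0.293]]
hold [9.25, [0.5457, 0.1297, 0.1177], [-0.2633, -0.0255, 0.2299]]
1 [10.475, [0.5293, 0.2231, 0.1347], [0.1447, 0.5579, -0.1386]]
False [11.2083, [0.529, 0.2244, 0.1176], [-0.0685, 0.7144, 0.3579]]
hold [11.4083, [0.5291, 0.2244, 0.1177], [0.3672, -0.8121, 0.709]]
end [12.4417, [0.5338, 0.1946, 0.1995], [0.4582, -0.3976, 1.0993]]
```

There was no contact force, so something is off. I'll look at the gripper before going on.

```bash
python3 - <<'E'
from h import *
from rig import arm
s=arm.read_state();print(s["grip_width"],s["time"])
for n in("scene","top","wrist"):
    p,d=arm.capture(n);cv2.imwrite(f"pics/{n}1.png",p[:,:,::-1]);np.save(f"pics/{n}1.npy",d)
    if n=="scene": zoom(p,170,130,400,300,3.4,"pics/s2.png")
    if n=="wrist": zoom(p,0,0,640,400,1.25,"pics/w2.png")
E
```

```text
-0.0005511908602364641 12.4417
```

View pics/s2.png

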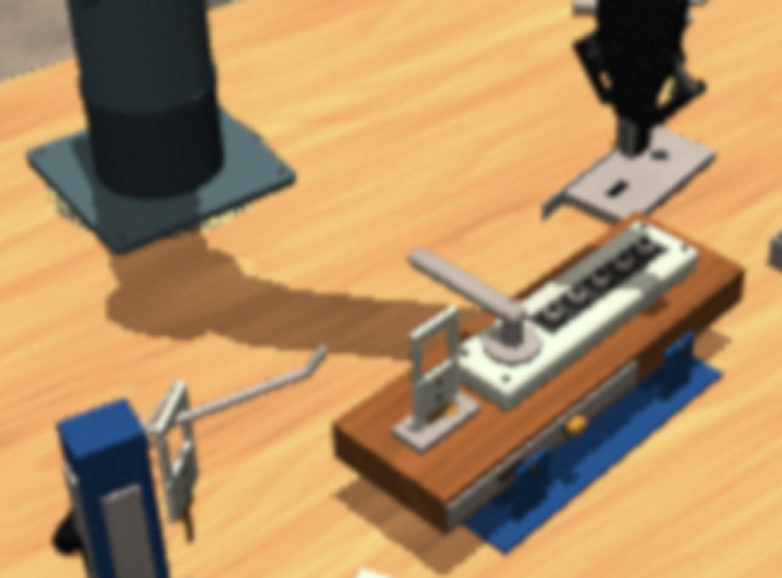

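View pics/w2.png

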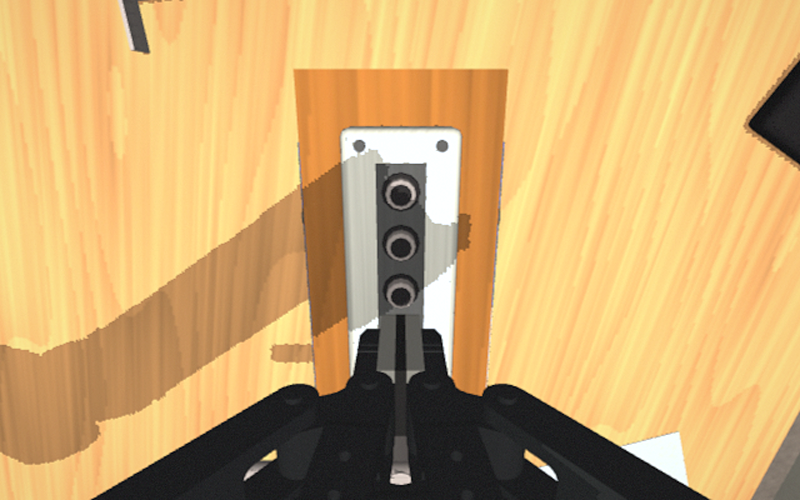

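```bash
python3 - <<'E'
from h import *
from rig import arm
s=arm.read_state();tp=np.array(s["tool_pos"]);print(tp,s["tcp_rot"])
for n in("scene","wrist","top"):
    i=arm.camera_info(n)
    print(n,"tcp",proj(i,tp).round(1),[proj(i,L(0,y,.126)).round(1).tolist() for y in(.130,.098,.066,.034,.002)])
    print(-np.array(i["R"]).T@i["t"])
i=arm.camera_info("wrist");d=np.load("pics/wrist1.npy");W=cloud(i,d)
for (u,v) in((320,153),(320,195),(320,233),(320,150),(320,142),(320,188),(310,240),(330,250),(305,270),(335,270)): print(u,v,W[v,u].round(4))
i=arm.camera_info("scene");W=cloud(i,np.load("pics/scene1.npy"))
m=(np.hypot(W[...,0]-tp[0],W[...,1]-tp[1])<.06)&(W[...,2]>.15);print("low pts of gripper",np.sort(W[m][:,2])[:10])
k=W[m];print(k[k[:,2].argsort()[:8]].round(3))
E
```

```text
[0.5332897  0.19497594 0.19893234] [-3.14154407e+00  1.84006942e-03  1.74081120e-01]
scene tcp [354.7 186.2] [[359.8, 201.3], [353.2, 206.0], [346.4, 210.8], [339.5, 215.8], [332.4, 220.9]]
[ 1.39942853 -0.61714772  1.05763537]
wrist tcp [318.2 233.5] [[320.0, 154.6], [320.0, 196.6], [319.9, 235.6], [319.9, 271.9], [319.8, 305.7]]
[0.5206525  0.27502948 0.38019614]
top tcp [283.3 173.4] [[275.7, 181.5], [287.0, 179.3], [298.3, 177.1], [309.7, 174.9], [320.9, 172.8]]
[0.29811685 0.09316341 1.13518126]
320 153 [0.529  0.2239 0.1182]
320 195 [0.5347 0.1917 0.1188]
320 233 [0.5403 0.16   0.1181]
320 150 [0.5287 0.226  0.118 ]
320 142 [0.5276 0.2321 0.1192]
320 188 [0.5334 0.1993 0.1257]
310 240 [0.5334 0.1526 0.1183]
330 250 [0.551  0.1463 0.1177]
305 270 [0.5268 0.2047 0.2575]
335 270 [0.5384 0.2062 0.2566]
low pts of gripper [0.23877942 0.24139228 0.2418314  0.24267691 0.24321295 0.24404771
 0.2455806  0.24657136 0.24705688 0.24785426]
[[0.536 0.191 0.239]
 [0.533 0.189 0.241]
 [0.541 0.19  0.242]
 [0.538 0.193 0.243]
 [0.533 0.185 0.243]
 [0.538 0.189 0.244]
 [0.53  0.184 0.246]
 [0.535 0.187 0.247]]
```

```bash
python3 - <<'E'
from h import *
from rig import arm
tp=np.array(arm.read_state()["tool_pos"])
for n in("scene","wrist","top"):
    i=arm.camera_info(n);b={"scene":(330,130,380,220),"wrist":(270,180,370,330),"top":(250,130,330,200)}[n]
    p=cv2.imread(f"pics/{n}1.png")[:,:,::-1];s={"scene":6,"wrist":4,"top":7}[n];f=f"pics/z_{n}.png";zoom(p,*b,s,f,1.8);c=cv2.imread(f)
    for h in range(0,60,10):
        u=(proj(i,tp+[0,0,h/1000])-b[:2]+.5)*s-.5;cv2.drawMarker(c,tuple(int(v) for v in u.round()),(255,0,255) if h else (0,255,0),cv2.MARKER_CROSS,9,1)
    cv2.imwrite(f,c)
a=[cv2.resize(cv2.imread(f"pics/z_{n}.png"),(390 if n!="scene" else 300,540)) for n in("scene","wrist")]
cv2.imwrite("pics/zz.png",np.hstack(a))
E
```

```text
(no output)
```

View pics/zz.png

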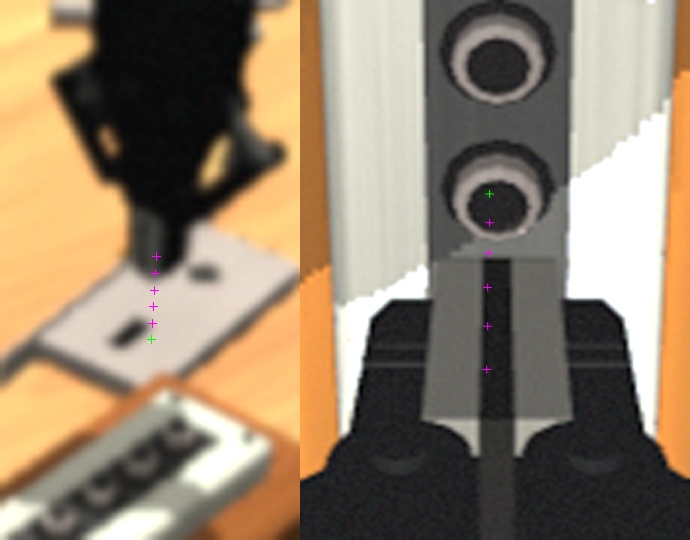

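View pics/z_top.png

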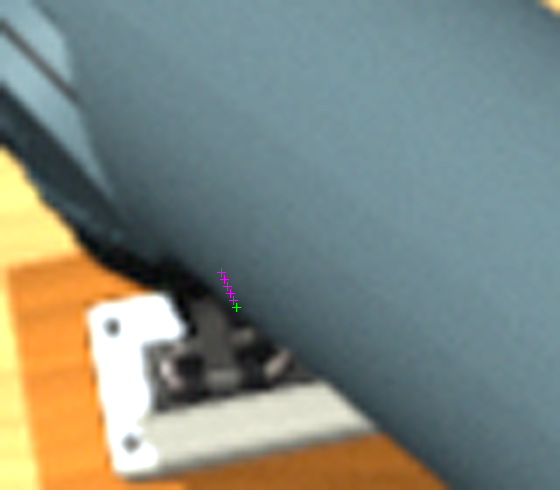

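```bash
python3 - <<'E'
from h import *
from rig import arm
s=arm.read_state();tp=np.array(s["tool_pos"])
i=arm.camera_info("wrist");W=cloud(i,np.load("pics/wrist1.npy"))-tp
c,sn=np.cos(LY),np.sin(LY);X=W[...,0]*c+W[...,1]*sn;Y=-W[...,0]*sn+W[...,1]*c
for v in range(246,300,3): print(v,[(u,(1000*np.array([X[v,u],Y[v,u],W[v,u,2]])).round(0).tolist()) for u in(298,306,312,320,328,334,342)])
E
```

```text
246 [(298, [-17.0, -48.0, -83.0]), (306, [-11.0, -48.0, -83.0]), (312, [-6.0, -48.0, -82.0]), (320, [1.0, -43.0, -73.0]), (328, [7.0, -48.0, -82.0]), (334, [12.0, -48.0, -82.0]), (342, [19.0, -48.0, -83.0])]
249 [(298, [-17.0, -51.0, -84.0]), (306, [-11.0, -51.0, -83.0]), (312, [-6.0, -50.0, -82.0]), (320, [1.0, -51.0, -82.0]), (328, [7.0, -50.0, -82.0]), (334, [12.0, -51.0, -83.0]), (342, [19.0, -51.0, -84.0])]
252 [(298, [-17.0, -54.0, -83.0]), (306, [-5.0, 10.0, 43.0]), (312, [-2.0, 10.0, 42.0]), (320, [1.0, 10.0, 42.0]), (328, [5.0, 10.0, 42.0]), (334, [7.0, 11.0, 44.0]), (342, [19.0, -54.0, -83.0])]
255 [(298, [-17.0, -56.0, -83.0]), (306, [-5.0, 10.0, 45.0]), (312, [-2.0, 11.0, 46.0]), (320, [1.0, 10.0, 45.0]), (328, [4.0, 11.0, 46.0]), (334, [7.0, 11.0, 46.0]), (342, [19.0, -56.0, -83.0])]
258 [(298, [-17.0, -59.0, -83.0]), (306, [-5.0, 10.0, 48.0]), (312, [-2.0, 10.0, 48.0]), (320, [1.0, 11.0, 49.0]), (328, [4.0, 11.0, 49.0]), (334, [7.0, 11.0, 49.0]), (342, [19.0, -59.0, -83.0])]
261 [(298, [-18.0, -63.0, -85.0]), (306, [-5.0, 11.0, 51.0]), (312, [-2.0, 11.0, 51.0]), (320, [
[... 1665 characters left out ...]
0]), (312, [-2.0, 10.0, 70.0]), (320, [1.0, 10.0, 71.0]), (328, [4.0, 11.0, 71.0]), (334, [6.0, 11.0, 72.0]), (342, [9.0, 6.0, 65.0])]
291 [(298, [-7.0, 7.0, 67.0]), (306, [-4.0, 11.0, 74.0]), (312, [-2.0, 10.0, 73.0]), (320, [1.0, 10.0, 72.0]), (328, [4.0, 11.0, 73.0]), (334, [6.0, 10.0, 72.0]), (342, [9.0, 6.0, 66.0])]
294 [(298, [-7.0, 6.0, 68.0]), (306, [-4.0, 11.0, 75.0]), (312, [-2.0, 10.0, 74.0]), (320, [1.0, 11.0, 76.0]), (328, [4.0, 10.0, 74.0]), (334, [6.0, 10.0, 74.0]), (342, [9.0, 7.0, 69.0])]
297 [(298, [-6.0, 12.0, 79.0]), (306, [-4.0, 10.0, 76.0]), (312, [-2.0, 11.0, 77.0]), (320, [1.0, 10.0, 76.0]), (328, [4.0, 11.0, 77.0]), (334, [6.0, 10.0, 76.0]), (342, [9.0, 12.0, 78.0])]
```

The closed fingertips are about 42 mm above the reported TCP, going by wrist depth, and the scene view gives about 40 mm. The pads run from +42 to +80 mm, which matches the 38 mm pad length. So the presses stopped in the air and no button was touched. I'll press again with that offset, in guarded moves, and use the contact height to calibrate it.

```bash
cat > press.py <<'E'
from h import *
from rig import arm
import sys
st=lambda t:print(t,[np.round(arm.read_state()[k],4).tolist() for k in("time","tool_pos","force")])
def trace(n,y):
    arm.move_straight(L(0,y,.094),feed=.15)
    z=.094; st(n)
    f0=arm.read_state()["force"][2]
    for k in range(30):
        z-=.0015
        h=arm.move_straight(L(0,y,z),feed=.02,threshold=12)
        s=arm.read_state();print(round(z,4),round(s["tool_pos"][2],4),round(s["force"][2]-f0,2),h)
        if h or s["force"][2]-f0>9: break
        if z<.068: break
    arm.sleep(.1);st("hold")
    arm.move_straight(L(0,y,.094),feed=.1)
E
python3 - <<'E'
from press import *
arm.move_straight(L(0,.098,.12))
trace(2,.098)
E
```

```text
2 [13.6, [0.5344, 0.1927, 0.0943], [0.5421, -0.0401, -0.1673]]
0.0925 0.0932 1.37 False
0.091 0.091 0.56 False
0.0895 0.0894 0.88 False
0.088 0.0881 1.25 False
0.0865 0.0866 1.75 False
0.085 0.0851 3.0 False
0.0835 0.0836 3.45 False
0.082 0.0822 6.2 False
0.0805 0.0819 17.71 False
hold [15.95, [0.5348, 0.1929, 0.082], [-2.7775, -2.8164, 17.1136]]
```

Button 2 gave the expected spring ramp, with contact at TCP z 0.088 and the bottom stop at 0.082. So the true fingertip is 38 mm above the reported TCP. Now buttons 4 and 1.

```bash
python3 - <<'E'
from press import *
for n,y in((4,.034),(1,.130)):
    arm.move_straight(L(0,y,.094),feed=.15); f0=arm.read_state()["force"][2]
    arm.move_straight(L(0,y,.0845),feed=.04); a=arm.read_state()["force"][2]-f0
    h=arm.move_straight(L(0,y,.0805),feed=.02,threshold=15); arm.sleep(.15)
    print(n,a,h,arm.read_state()["force"][2]-f0,arm.read_state()["tool_pos"])
    arm.move_straight(L(0,y,.094),feed=.1)
arm.move_straight(L(0,.10,.16),feed=.2)
st("end")
E
```

```text
4 2.8704349796194597 True 9.370452608095281 [0.54577175 0.13102322 0.08211991]
1 3.0608011606779977 True 10.306455226019525 [0.52976961 0.22351151 0.08213057]
end [20.2333, [0.534, 0.1944, 0.1597], [0.3546, 0.4022, -0.406]]
```

```bash
python3 - <<'E'
from press import *
def HP(th,off=.0215,z=.095):
    x,y=-.092,off; return L(x*np.cos(th)-y*np.sin(th),-.05+x*np.sin(th)+y*np.cos(th),z),[np.pi,0,LY+th]
p,o=HP(0,.035,.16); arm.move_straight(p,o,feed=.25)
p,o=HP(0,.035); arm.move_straight(p,o,feed=.15); st("down")
f0=np.array(arm.read_state()["force"])
for th in(0,.2,.4,.6,.7,.76,.8,.84,.88,.92):
    p,o=HP(th);h=arm.move_straight(p,o,feed=.1,threshold=18 if th>.5 else 12)
    s=arm.read_state();f=np.array(s["force"])-f0
    t=-np.array([-np.sin(LY+th),np.cos(LY+th)])  # push dir (-y rotated)
    print(th,h,"resist",(-f[:2]@t).round(2),f.round(1),(np.array(s["tool_pos"])[:2]-p[:2]).round(4),round(s["time"],2))
    if h or -f[:2]@t>11: break
arm.sleep(.2)
q,_=arm.capture("top");cv2.imwrite("pics/top2.png",q[:,:,::-1]);zoom(q,245,120,515,225,2.9,"pics/t3.png")
q,_=arm.capture("scene");zoom(q,170,130,400,300,3.4,"pics/s3.png")
s=arm.read_state();print(s["force"]-f0)
E
```

```text
down [21.5583, [0.4638, 0.0668, 0.0953], [-0.9671, 0.1162, -0.2331]]
0 False resist -0.03 [ 0.7  0.1 -0. ] [ 0.0009 -0.0002] 21.84
0.2 False resist 1.91 [-1.   1.7  1.5] [-0.      0.0008] 22.19
0.4 False resist 3.12 [-1.9  2.5  2.5] [-0.0005  0.0011] 22.54
0.6 False resist 3.44 [-2.3  2.6  2.8] [-0.0008  0.0011] 22.89
0.7 False resist 4.87 [-4.2  2.6  2.3] [-0.0009  0.0008] 23.14
0.76 False resist 5.42 [-4.4  3.1  2.7] [-0.0009  0.0007] 23.39
0.8 False resist 5.18 [-4.5  2.6  1.8] [-0.0008  0.0006] 23.64
0.84 False resist 10.57 [-9.2  5.2  5.3] [-0.0024  0.0017] 23.89
0.88 False resist 19.17 [-16.9   9.1  12.1] [-0.0052  0.0036] 24.14
[-16.51325595   9.0766133   12.44429048]
```

View pics/s3.png

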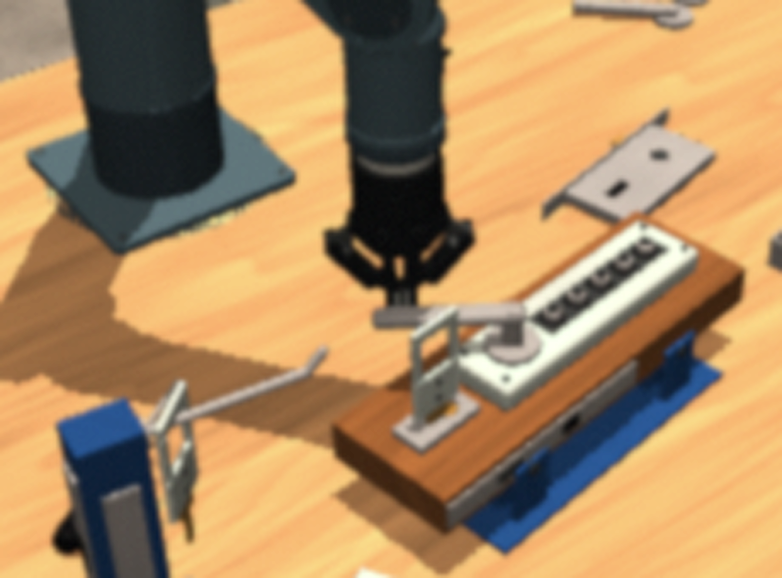

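View pics/t3.png

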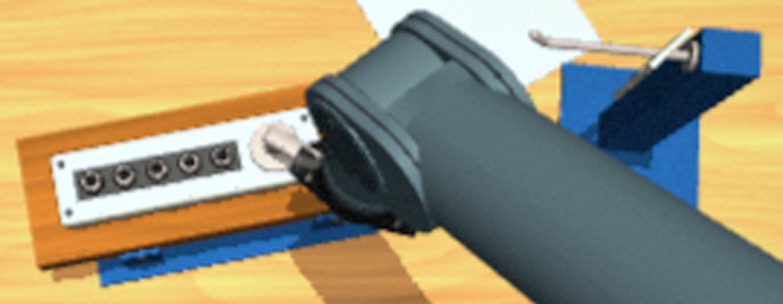

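The handle hit its stop: resistance rose from 5 N to 19 N just past 0.80 rad. The scene view shows the brass latch gone from the edge at zoomed (573,423). I'll let the handle spring back, then go above the key.

```bash
python3 - <<'E'
from press import *
def HP(th,off=.0215,z=.095):
    x,y=-.092,off; return L(x*np.cos(th)-y*np.sin(th),-.05+x*np.sin(th)+y*np.cos(th),z),[np.pi,0,LY+th]
for th in(.6,.35,.1,0):
    p,o=HP(th,.0215 if th else .04);arm.move_straight(p,o,feed=.15)
st("back")
p,o=HP(0,.04,.25);arm.move_straight(p,o,feed=.25)
arm.gripper_open()
arm.move_straight(L(0,-.142,.25),feed=.25)
q,d=arm.capture("wrist");zoom(q,0,0,640,400,1.25,"pics/w4.png");np.save("pics/w4.npy",d)
i=arm.camera_info("wrist");W=cloud(i,d);print("pred top ends",proj(i,L(0,-.117,.202)),proj(i,L(0,-.167,.202)))
c,s=np.cos(LY),np.sin(LY);dx=W[...,0]-LC[0];dy=W[...,1]-LC[1];X=c*dx+s*dy;Y=-s*dx+c*dy
m=(W[...,2]>.196)&(W[...,2]<.21)&(abs(X)<.02)&(abs(Y+.142)<.04);print(m.sum(),X[m].min(),X[m].max(),X[m].mean(),Y[m].min(),Y[m].max(),W[m][:,2].mean())
q,_=arm.capture("scene");zoom(q,170,130,400,300,3.4,"pics/s4.png")
st("over key")
E
```

```text
back [26.0083, [0.4634, 0.0697, 0.0952], [-0.4129, 0.9772, 0.6607]]
pred top ends [319.51718123 171.85188882] [319.3504883 240.6351752]
571 -0.002348919576320961 0.003287983690908443 0.0006638505364273913 -0.1675443170904771 -0.11749353841460117 0.20273477387605923
over key [28.45, [0.5749, -0.0419, 0.2502], [0.2429, 0.9316, 0.2967]]
```

View pics/w4.png

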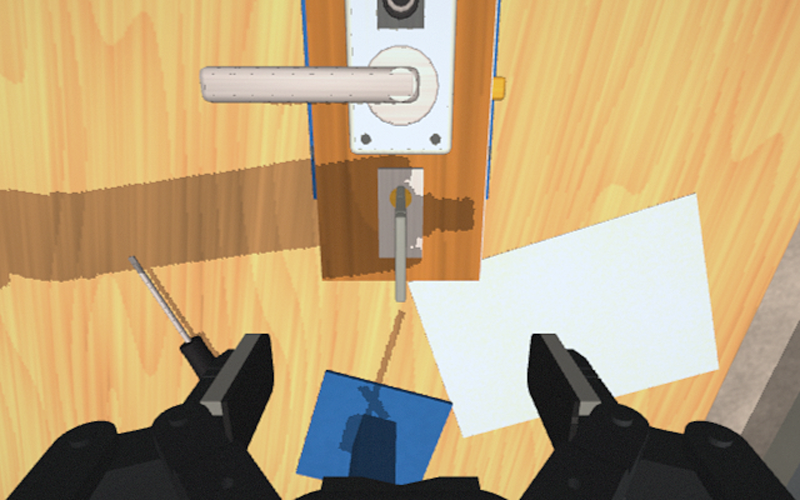

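View pics/s4.png

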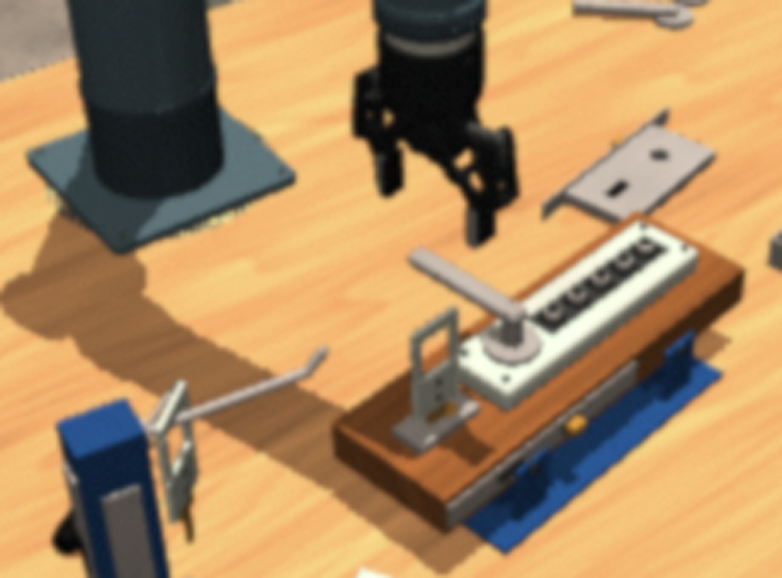

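The handle is back at rest and the latch is out again at zoomed (575,424). The paddle is centred within 1 mm of the predicted place, with its top at 0.202. Grasping the top strip with the fingertips and pulling.

```bash
python3 - <<'E'
from press import *
arm.move_straight(L(.0005,-.142,.153),feed=.12); st("at key")
arm.grab(50); st("gripped"); print(arm.read_state()["grip_width"]*85)
arm.move_straight(L(.0005,-.142,.21),feed=.06); st("up")
arm.move_straight(L(.0005,-.142,.245),feed=.15); st("up")
q,d=arm.capture("scene");zoom(q,170,130,400,300,3.4,"pics/s5.png");cv2.imwrite("pics/scene5.png",q[:,:,::-1])
q,d=arm.capture("wrist");zoom(q,0,0,640,400,1.25,"pics/w5.png");np.save("pics/w5.npy",d)
print(arm.read_state()["grip_width"]*85)
E
```

```text
at key [29.4083, [0.577, -0.0434, 0.1538], [0.0021, -0.4147, -0.6509]]
gripped [30.1167, [0.5764, -0.0436, 0.1532], [0.0808, 0.6753, 2.1043]]
4.458652324124499
up [31.2167, [0.576, -0.0437, 0.2096], [-0.7066, 0.1778, -0.1437]]
up [31.6, [0.5765, -0.0436, 0.2449], [-0.2948, -0.4251, -1.0126]]
3.992150926362277
```

View pics/s5.png

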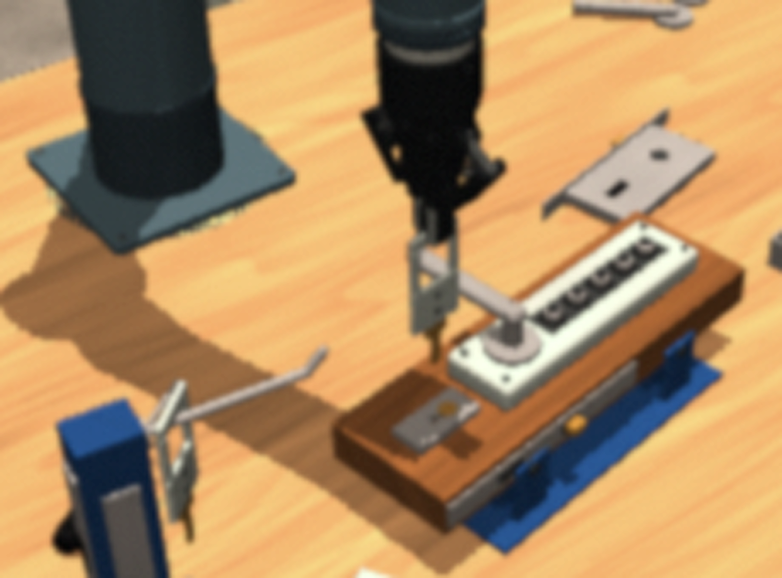

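View pics/w5.png

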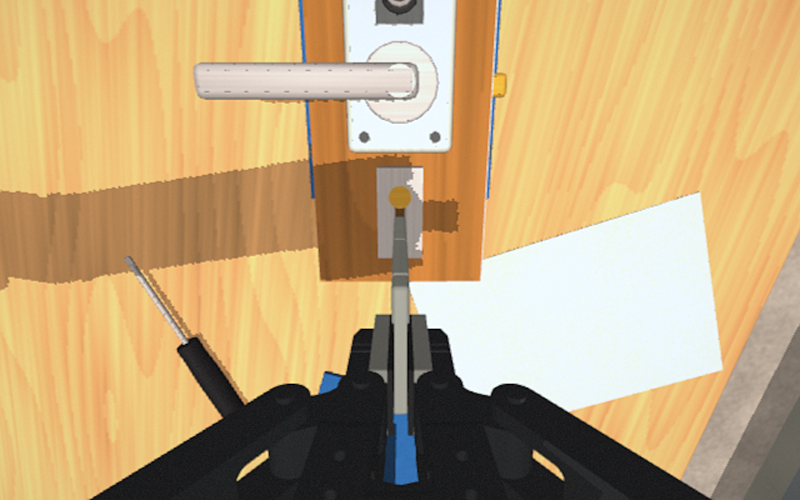

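```bash
cat >> h.py <<'E'
BM=np.array([.6066,-.2294]);BD=np.array([-.126,-.992])
KO=[np.pi,0,np.radians(-57.)]
def B(x,z): return np.r_[BM+BD*x,z]   # z = TCP height
E
python3 - <<'E'
from press import *
i=arm.camera_info("scene");tp=np.array(arm.read_state()["tool_pos"])
print("tip pred",proj(i,[tp[0],tp[1],.160]),"obs 297.6 236.2")
print("paddle foot/top", proj(i,L(0,-.142-.025,tp[2]+.017+.032)),proj(i,L(0,-.142-.025,tp[2]+.017-.06)))
arm.move_straight(B(-.100,.243),KO,feed=.15); st("pre")
q,d=arm.capture("scene");zoom(q,170,130,400,300,3.4,"pics/s6.png");np.save("pics/s6.npy",d)
tp=np.array(arm.read_state()["tool_pos"])
c=cv2.imread("pics/s6.png")
t=np.array([.839,.545])
for a,h in((0,-.102),(-.025,.032),(.025,.032),(.017,.02),(-.017,.02),(.017,-.02),(-.017,-.02),(.025,-.06),(-.025,-.06)):
    u=(proj(i,np.r_[tp[:2]+t*a,tp[2]+.017+h])-[170,130]+.5)*3.4-.5;cv2.drawMarker(c,tuple(int(v) for v in u.round()),(255,0,255),cv2.MARKER_CROSS,9,1)
cv2.imwrite("pics/s6.png",c)
q,d=arm.capture("wrist");zoom(q,0,0,640,400,1.25,"pics/w6.png")
E
```

```text
tip pred [297.73786764 236.24207926] obs 297.6 236.2
paddle foot/top [289.99059676 201.75114854] [290.9266483  229.32677512]
pre [33.0167, [0.619, -0.1297, 0.2428], [-0.8363, -0.112, -1.0646]]
```

View pics/s6.png

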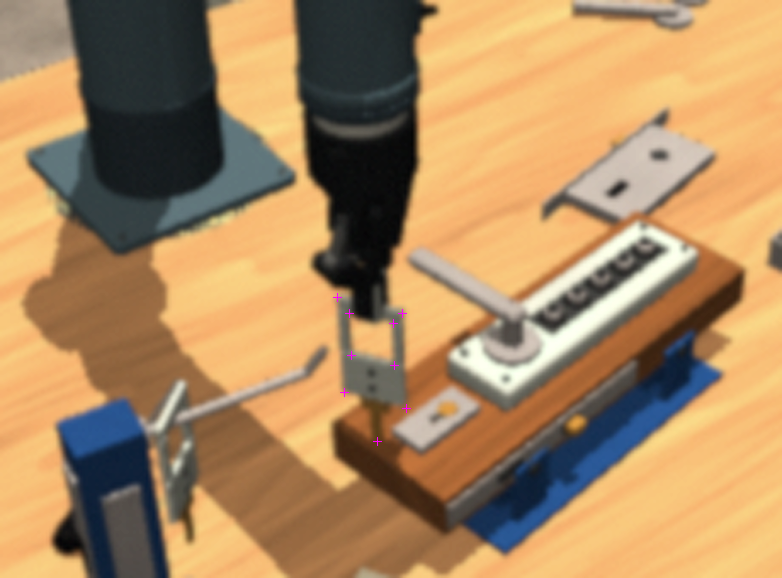

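View pics/w6.png

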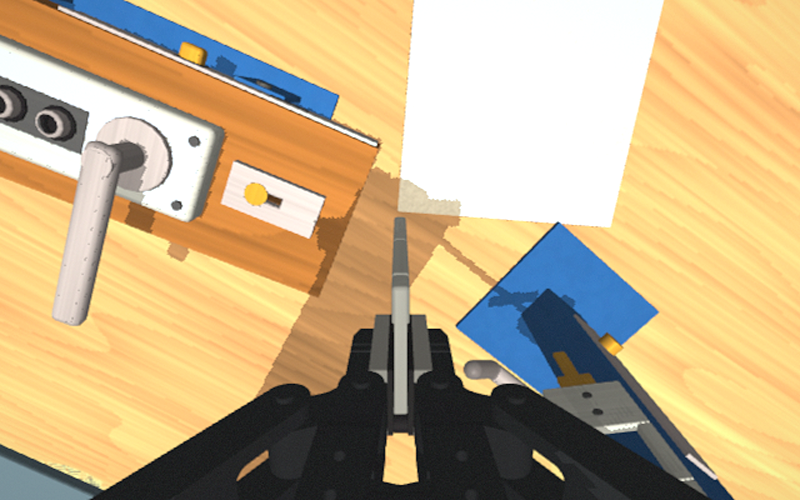

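The predicted outline lands on the held key (top edge at zoomed (338–402, 298–313), blade tip at (377,441)). The bar tip is ahead at (325,350). Threading it now with a force guard.

```bash
python3 - <<'E'
from press import *
i=arm.camera_info("scene")
for x in(-.06,-.018):
    h=arm.move_straight(B(x,.242),KO,feed=.07,threshold=6); st((x,h))
    if h: break
arm.sleep(.1);st("s")
q,d=arm.capture("scene");zoom(q,170,160,330,280,4.9,"pics/s7.png")
q,d=arm.capture("top");zoom(q,400,90,540,210,5,"pics/t7.png")
E
```

```text
(-0.06, False) [33.8417, [0.6142, -0.1695, 0.242], [-0.5163, -0.1542, -1.7565]]
(-0.018, False) [34.5917, [0.6089, -0.2111, 0.242], [-0.2273, 0.6325, -0.0685]]
s [34.6917, [0.6091, -0.2107, 0.2421], [-0.9726, 0.6569, -1.2541]]
```

View pics/s7.png

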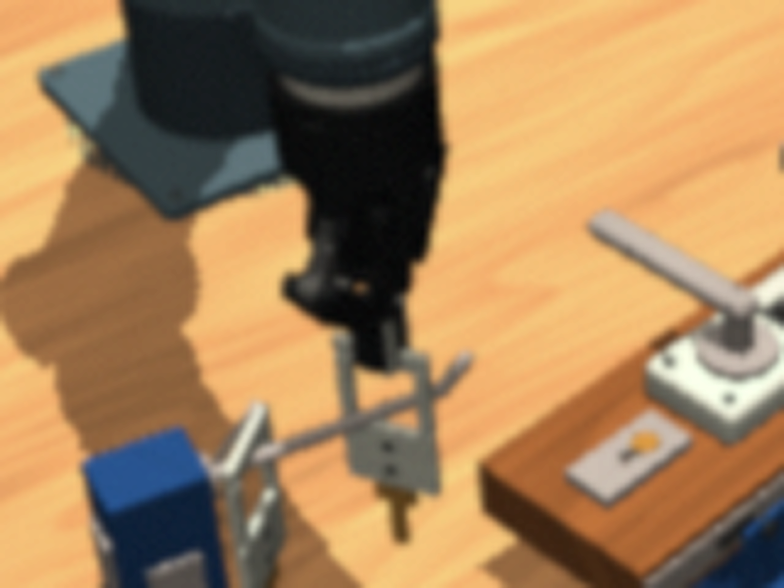

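View pics/t7.png

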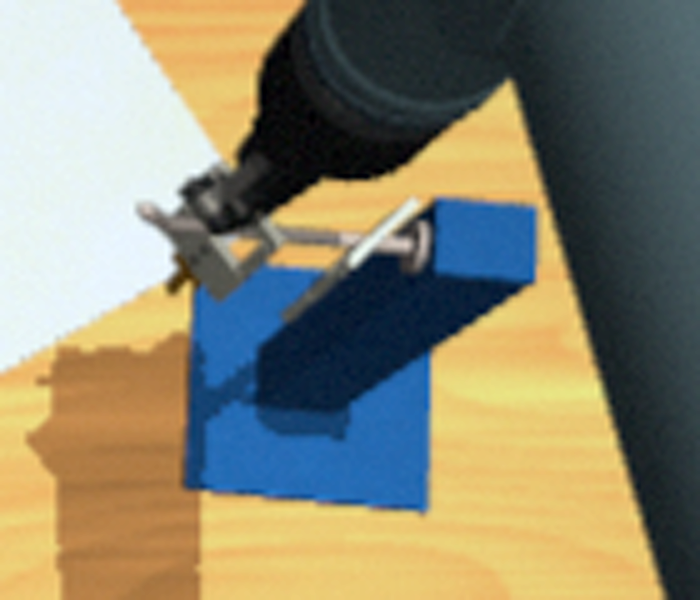

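The bar passes through the window: it enters at zoomed (345,425) and leaves behind the right side strip at (425,395). Lowering onto the bar.

```bash
python3 - <<'E'
from press import *
h=arm.move_straight(B(-.018,.2178),KO,feed=.04,threshold=5); st(("low",h)); arm.sleep(.1); st("s")
q,d=arm.capture("scene");zoom(q,170,160,330,280,4.9,"pics/s8.png")
E
```

```text
('low', True) [35.4167, [0.6082, -0.2115, 0.217], [-0.5206, -0.7676, 5.1321]]
s [35.5167, [0.6082, -0.2114, 0.217], [-0.1168, 0.0049, 5.0625]]
```

View pics/s8.png

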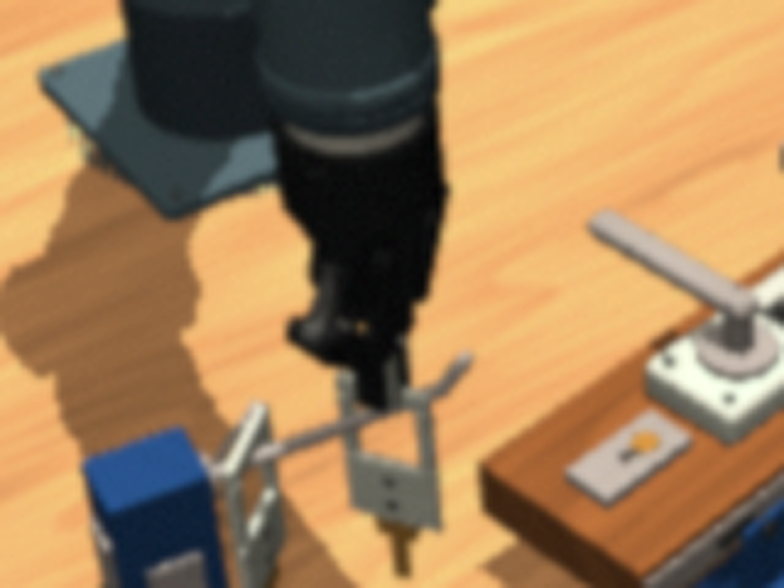

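It touched at TCP z 0.217, exactly where predicted, and it rests on the bar. Releasing.

```bash
python3 - <<'E'
from press import *
arm.move_straight(B(-.018,.2185),KO,feed=.03)
arm.gripper_open(); st("open")
arm.move_straight(B(-.018,.36),KO,feed=.1); st("up")
arm.move_pose([.45,-.1,.36],[np.pi,0,-.3]); arm.sleep(1.0)
q,d=arm.capture("scene");zoom(q,170,160,330,280,4.9,"pics/s9.png");zoom(q,0,0,640,400,1.25,"pics/s9f.png")
np.save("pics/s9.npy",d)
q,d=arm.capture("top");zoom(q,400,90,540,210,5,"pics/t9.png"); st("end")
E
```

```text
open [36.5667, [0.6089, -0.2115, 0.2185], [-0.445, 0.0731, -0.266]]
up [38.1333, [0.6085, -0.2115, 0.3592], [0.3291, -0.7023, -0.5221]]
end [40.0333, [0.45, -0.1, 0.36], [0.3571, 0.252, -0.3075]]
```

View pics/s9.png

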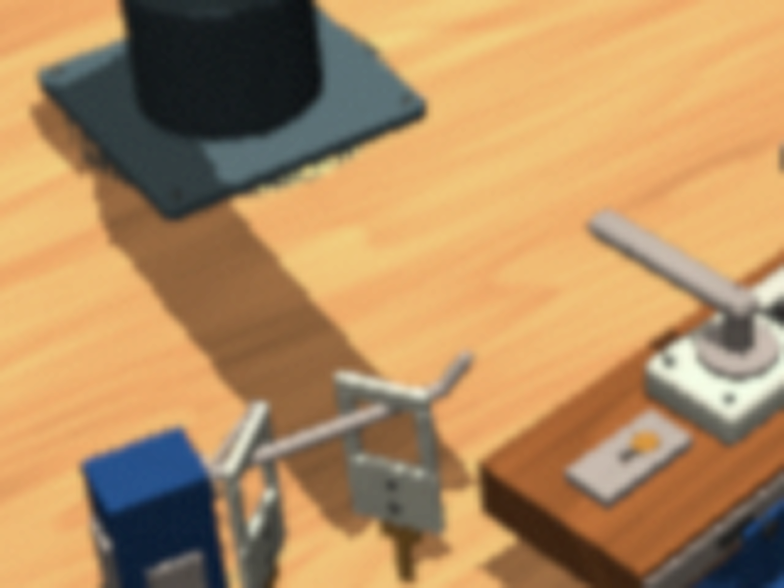

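View pics/s9f.png

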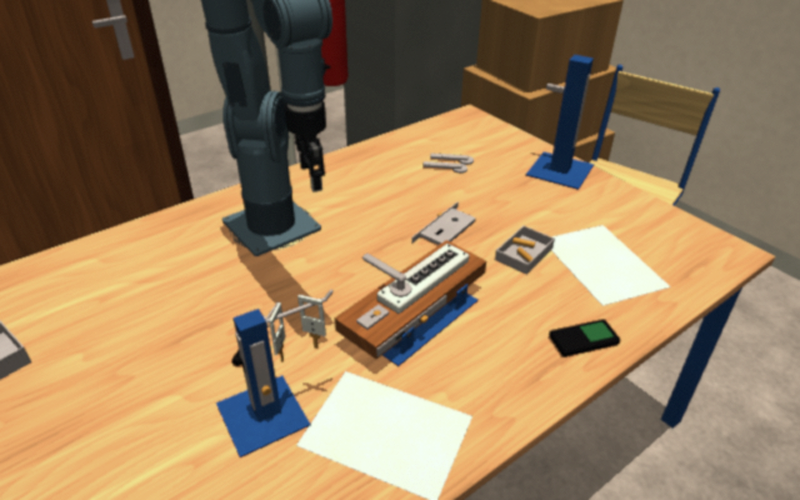

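View pics/t9.png

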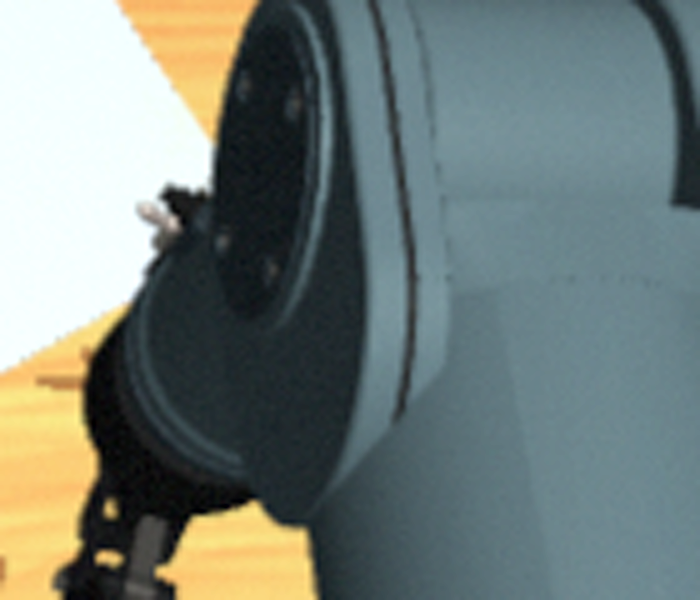

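Both keys hang on the bar, at zoomed (250,490) and (390,460), and the bar goes through both windows. The handle is at rest, the latch is out, the other things haven't moved and the robot is clear. Handing in.

```bash
python3 - <<'E'
from rig import arm
arm.job_done(); print(arm.read_state()["time"])
E
```

```text
the job is handed in; nothing more can be done
the job is handed in; nothing more can be done
```

The job is done and handed in at about 40 s of the 72 s allowed; no verdict was reported.

- **Buttons:** I pressed 2, 4 and 1, in that order, each down to its stop. Each one bottomed at the same height, after the spring force rose as expected.
- **First try missed:** My first round of presses stopped in the air and touched nothing. The real fingertips sit about 38 mm above the reported TCP. I measured this from the cameras and by touch, and corrected for it in everything after.
- **Handle:** It went to its stop at about 0.8 rad, where the resistance jumped from 5 N to 19 N. The pictures show the latch drawn in, then out again with the handle back at rest.
- **Key:** It came straight up out of the cylinder. It now hangs by its window on the bar of the blue post, beside the first key.
- **Last checks:** The scene view, taken over a second after release, shows both keys on the bar, the other things where they were and the arm clear. In the last top view the arm hid the bar, so only the scene camera confirms the final hang.

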